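# Load the service tote and lift it level

## Task

Get the blue service tote ready to be carried to the bike: take the red T-handle wrench out of the bench block, lower it shaft first into the round tube of the tote so that it stands upright on the tube's floor, and let go of it (do not drop it in). Then take the tote by its black handle, lift it and finish holding it still and level about 10 cm clear of the bench, with the wrench, the grease tub and the metal ring still in it; do not put it down. Leave the other two wrenches, the bottle, the can and everything else where they are.

Things in the scene. Friction and masses are not known exactly. Their poses are not given: they have to be found in the camera images.
- tote: Blue tote loose on the bench: open tray 320 (its x) x 190 (y) mm, walls 65 high, 4 thick, floor 4 thick; 0.4 kg, loaded about 0.75. Origin: centre of the underside, z up. A spine along x parts two troughs; an arched handle over the middle, a tool tube at the +x end. Its contents put the centre of mass up to 25 mm off the middle along x, 110 mm below the handle: grip firmly (40 N).
- tote_handle (a point): Middle of the handle: a black rubber-faced bar along the tote's x, 124 mm long, 26 mm wide (y), 22 mm high, its centre 178 mm above the tote's underside (top at 189 mm), on posts 16 x 18 mm at x = +-54 mm. Under it a hand hole 45 mm high, 92 mm long. Axes as the tote's.
- tube_mouth (a point): Centre of the mouth of the tote's round tool tube, at x = +132 mm, y = 0, z = 95 mm of the tote. Tube inside diameter 30 mm, outside 38 mm, open upward. Axes as the tote's.
- tube_floor (a point): Centre of the tube's inner floor, 87 mm below its mouth, 8 mm above the tote's underside. Axes as the tote's.
- wrench_red: T-handle hex wrench with the RED handle, standing loose in one of the block's three holes (which one varies). Straight steel shaft 8 mm in diameter; origin at the shaft's lower tip, z up the shaft; total length 152 mm. T handle: rounded bar 85 mm long (its x), 16 mm thick (y), 22 mm high (z 130 to 152 mm); under it a collar 16 mm across from z = 122 mm. 85 g.
- red_grip (a point): Centre of the red T handle, 141 mm above the shaft's tip (11 mm below the top of the wrench); x along the T bar, y across it (16 mm).
- wrench_yellow: The same wrench with a YELLOW handle, in another hole of the block. Leave it there.
- wrench_black: The same wrench with a BLACK handle, in another hole of the block. Leave it there.
- block: Light wooden block screwed to the bench, 60 (x) x 185 (y) x 60 mm high, origin at the centre of its underside. Holes 10.5 mm wide, 45 mm deep at y = -60, 0, +60 mm. The wrenches' tips stand 15 mm above the bench, tops at 167 mm: clear them when carrying one away, T bars roughly along the block's x, so 44 mm is free between neighbouring bars.
- tub: White grease tub with black lid, 68 mm across, 57 mm high, about 0.14 kg, standing loose in the tote's +y trough. Origin: centre of its underside.
- driver: Aluminium seal-driver ring, 56 mm outside, 36 mm inside, 50 mm high, about 0.13 kg, standing loose in the tote's -y trough. Origin: centre of its underside.
- bottle: White squeeze bottle with a red pointed spout, 60 mm across, 190 mm high, on the bench. Leave it. Origin: centre of its underside.
- can: Green spray can with a black top, 52 mm across, 159 mm high, on the bench. Leave it. Origin: centre of its underside. (A fixed blue bench vise, 350 mm long, 200 mm high, stands far to the robot's right, at y below -0.4 and x below 0.3 m.)
Mind the look-alikes: they are no part of the job. Of the things like the driver, leave any that is brown or yellow; of the rest the smaller one is meant.

How it is judged (in metres and radians):
On the way, in this order (a step that is already met when the one before it is completed fails the run):
1. the red wrench stands upright on the floor of the tote's tube, let go, with the tote on the bench (horizontal distance between wrench_red and tube_floor below 0.016 m and z of wrench_red in the frame of tube_floor below 0.008 m and angle between wrench_red's own z axis and vertical below 0.35 rad and contact force between wrench_red and the arm below 0.1 N and contact force between wrench_red and the fingers below 0.1 N and height (world z) of tote below 0.008 m), for 0.2 s.
2. the tote is lifted by its handle (height (world z) of tote above 0.06 m and contact force between tote and the fingers above 2 N and distance between the grasp point and tote_handle below 0.06 m), for 0.3 s.
At the end, for the whole second after the job is handed in: Tote held by its handle only, underside 60 to 160 mm above the bench, level within 6 degrees, still; red wrench on the tube's floor within 20 degrees of the tube; tub and ring standing in the tote; other wrenches within 15 mm, bottle and can within 30 mm of their starts (all of step 2 and height (world z) of tote below 0.16 m and angle between tote's own z axis and vertical below 0.11 rad and linear speed of tote below 0.03 m/s and angular speed of tote below 0.2 rad/s and contact force between tote and block below 0.3 N and contact force between tote and wrench_yellow below 0.3 N and contact force between tote and bottle below 0.3 N and contact force between tote and can below 0.3 N and contact force between tote and wrench_black below 0.3 N and contact force between wrench_red and the fingers below 0.1 N and distance between wrench_red and tube_floor below 0.018 m and angle between the z axis of wrench_red and the z axis of tote, either way round below 0.35 rad and z of tub in the frame of tote between 0 and 0.03 m and distance between each of tub, driver and tote below 0.16 m and angle between each of tub, driver's own z axis and vertical below 0.3 rad and z of driver in the frame of tote between 0 and 0.03 m and distance of each of wrench_yellow, wrench_black from where it was at the start of the episode below 0.015 m and distance of each of bottle, can from where it was at the start of the episode below 0.03 m); the arm keeps its last pose, push and grip.
It fails at once if the red wrench is dropped (falls freely faster than 0.8 m/s) (contact force between wrench_red and the fingers below 0.05 N and linear speed of wrench_red above 0.8 m/s).
It fails at once if the tote is tipped by more than 20 degrees (angle between tote's own z axis and vertical above 0.35 rad).
It fails at once if another wrench is pulled out of the block (distance of any of wrench_yellow, wrench_black from where it was at the start of the episode above 0.03 m).
It fails at once if the bottle or the can is knocked over or pushed away (distance of any of bottle, can from where it was at the start of the episode above 0.05 m or angle between any of bottle, can's own z axis and vertical above 0.5 rad).
It also fails if it takes over 64 s, if anything falls off the work surface, if the arm or the gripper's body presses on something with over 40 N, if the wrist force passes 120 N, or if a joint passes its speed limit or range.

## Robot

A 6-joint arm with a two-finger parallel gripper is mounted at the origin on the work surface. World frame = base frame: x ahead of the robot, y to its left, z up, the work surface at z = 0. Lengths are in m, angles in degrees, forces in N, time in s.
With the tool pointing down it reaches from about 0.275 to 0.875 m from the base axis. Payload 12.5 kg.
Tool frame: the origin (TCP) lies at the very end of the fingers, on their centre line; the grasp point (between the pads) lies r.grasp_offset behind it (r.grasp_offset is the distance from the TCP to the grasp point, in m); z points along the fingers, y is the line along which they close (so a half turn about z gives the same grasp; the last joint's range is limited). The gripper opens to 85 mm and grips with 20 to 120 N. Pads are 22 mm wide; open, the fingers measure 114 mm over their backs; the gripper's body (76 mm by 85 mm) begins 54 mm behind the grasp point. The pads swing forward as they close: fully open they stand 13 mm farther back than shut.
Start: joints at [-78.415, 20.094, 94.641, -0, 65.266, -4.847], TCP at [0.156, -0.528, 0.207] pointing down, gripper open.
Joint ranges: [-157.81, 157.81], [-45, 120.19], [0.68, 151.7], [-89.99, 269.99], [4.06, 180], [-164.3, 164.3]. Speed limits (degrees/s): [127.2, 127.2, 159.86, 180, 180, 180].

## Interface

Orientations are given as [roll, pitch, yaw] about the fixed x, y, z axes, in that order (R = Rz(yaw) Ry(pitch) Rx(roll)).
In Python, from station import r gives the robot as it stands. The module is installed in compiled form; this text tells all that it offers.
- The arm moves only by the shell command python3 -m handwheel 'ROWS'. ROWS is a JSON object whose one key "increments" holds a list of rows, each an object with "gripper": the opening, from 0 (shut) to 1 (fully open); "xyz": the shift along the tool's x, y, z in mm, a list of three; "turn": the turn about the tool's z in units of 5 degrees (1.0 is 5 degrees). In form: {"increments": [{"gripper": gripper, "xyz": [dx, dy, dz], "turn": turn}, ...]}. A call has 1 to 10 rows; each row shifts and turns the commanded pose from where the row before left it, along the tool's axes as they then stand; what a row does not reach is not made up. A row lasts 1/12 s, in which the tool goes at most 41.7 mm and 7.16 degrees, less where a joint would pass 70% of its speed; a pose out of reach is approached as far as the arm can. A call is refused whole if a number of a shift passes 41.7 or a number of a turn 1, either way. A call with a gripper value outside its range is refused whole. The fingers move at their own pace and stop on an object; the grip force is fixed at half the most. Time passes only in rows, so rows that do not move let the fingers close. It gives the time, the measured TCP pose, the force, the opening and the grip force at its end, in the units of the state.
- r.read_state(): the state, without advancing time (a new reading comes with each control period).
- r.get_image(name): name is "scene" or "top" or "wrist"; returns a dict with "image" (480x640x3 uint8, red, green, blue), "fx", "fy", "cx", "cy" (pixels), "position" and "rotation" of the camera in the world. Camera axes: x right, y down, z forward; pixel columns grow to the right and rows downward; lengths in m; the calibration is good to about 2 mm. A picture is of the moment at which its call begins. There is no depth.
- r.sign_off(): hands the job in; it is judged then, once.
Trained networks look in a picture, given as the dict that the camera call returned (one of the last four; its "shot" number tells which), for a name from the list of things; names that differ only in an ending like _2 or _b are one class to them, and where a whole thing is asked for, a point or a joint stands for the part that bears it (a point fixed in the world has none). Each returns a list of dicts, best first, with "score" (0 to 1); they miss things now and then, are a little off and sometimes report something else, mostly with a low value. They report only what shows in the picture. A call takes as long as a camera call. They do not tell look-alikes from the thing itself.
- r.find_in(thing, picture): "bbox" ([left, top, right, bottom] in pixels, round what is visible of it).
- r.landmark_of(thing, picture): "position" ([row, column] in pixels: a listed point, or the origin of a listed thing).
The state is a dict: "t": time; "qpos": joint angles; "joint_velocities": joint speeds; "tau": joint torques, N m; "tcp_pos": TCP position; "ee_rot": TCP orientation; "contact_force": force on the tool from outside, world axes, zero at the start; "ft_torque": the same for the moment, N m; "grip_width": finger opening in m; "grasp_force": force on a finger pad.
Only numpy, scipy, OpenCV 4.12 (cv2) and the standard library are available. Lean on these libraries where they do the work, as an engineer would, in place of code of your own. Each camera call takes 0.05 s, during which the arm holds its last target. There are 200 camera calls.

## Working session

There is one attempt and no reset: what is moved stays moved. The work goes in short steps, Python scripts to look and compute and a shell command to move; the robot and the scene stay as the last step left them, time stands still between calls to the robot, and variables do not carry over. Pictures are saved under pics/ and viewed, at most 10 in all, crops included, and the job is handed in when it is done.

```bash
mkdir -p pics; cat > h.py <<'E'
import numpy as np, cv2
from station import r
def ray(p,px):  # px=(row,col)
    d=np.array([(px[1]-p["cx"])/p["fx"],(px[0]-p["cy"])/p["fy"],1.]); R=np.array(p["rotation"])
    if R.shape!=(3,3):
        from scipy.spatial.transform import Rotation as T
        R=T.from_euler('xyz',R,degrees=True).as_matrix()
    return np.array(p["position"]),R@d
def atz(p,px,z):
    o,d=ray(p,px); return o+d*(z-o[2])/d[2]
def tri(obs):
    A=np.zeros((3,3));b=np.zeros(3)
    for p,px in obs:
        o,d=ray(p,px);d=d/np.linalg.norm(d);M=np.eye(3)-np.outer(d,d);A+=M;b+=M@o
    x=np.linalg.solve(A,b)
    return x,[np.linalg.norm((np.eye(3)-np.outer(d/np.linalg.norm(d),d/np.linalg.norm(d)))@(x-o)) for o,d in [ray(*q) for q in obs]]
def save(p,n): cv2.imwrite('pics/'+n+'.png',p["image"][:,:,::-1])
E
python3 - <<'E'
from h import *
np.set_printoptions(precision=3,suppress=True)
P={n:r.get_image(n) for n in("scene","top")}
for n,p in P.items():
    save(p,n); print(n,p["position"],p["fx"])
    for t in["tote","tote_handle","tube_mouth","red_grip","wrench_red","wrench_yellow","wrench_black","block","tub","driver","bottle","can"]:
        print(t,[(np.round(d["position"]),round(d["score"],2)) for d in r.landmark_of(t,p)[:3]])
s=r.read_state();print(s,r.grasp_offset)
E
```

```text
scene [ 0.896 -0.236  0.946] 454.28982338553686
tote [(array([244., 291.]), 0.61), (array([387., 226.]), 0.46)]
tote_handle [(array([201., 288.]), 0.9)]
tube_mouth [(array([186., 325.]), 0.82)]
red_grip [(array([366., 213.]), 0.58), (array([163., 364.]), 0.49)]
wrench_red [(array([385., 223.]), 0.72)]
wrench_yellow [(array([344., 193.]), 0.89)]
wrench_black [(array([366., 210.]), 0.55), (array([246., 314.]), 0.36)]
block [(array([365., 210.]), 0.66)]
tub [(array([237., 271.]), 0.82), (array([343., 191.]), 0.31)]
driver [(array([247., 312.]), 0.92), (array([203., 383.]), 0.92), (array([253., 387.]), 0.86)]
bottle [(array([393., 325.]), 0.98), (array([365., 210.]), 0.6)]
can [(array([162., 366.]), 0.55)]
top [0.415 0.158 1.195] 561.1421036188647
tote [(array([292., 301.]), 0.82)]
tote_handle [(array([286., 298.]), 0.57)]
tube_mouth [(array([290., 230.]), 0.7)]
red_grip [(array([168., 406.]), 0.6), (array([223., 478.]), 0.59)]
wrench_red [(array([231., 458.]), 0.6)]
wrench_yellow [(array([290., 454.]), 0.9), (array([271., 290.]), 0.46)]
wrench_black [(array([260., 456.]), 0.64)]
block [(array([263., 457.]), 0.82)]
tub [(array([316., 310.]), 0.86)]
driver [(array([268., 288.]), 0.86), (array([243., 184.]), 0.79), (array([203., 248.]), 0.78)]
bottle [(array([170., 406.]), 0.63)]
can [(array([296., 152.]), 0.81), (array([232., 458.]), 0.18)]
{'t': 1.3, 'qpos': array([-78.416,  20.095,  94.641,  -0.001,  65.265,  -4.847]), 'joint_velocities': array([-0.064, -0.012,  0.039,  0.071,  0.027,  0.14 ]), 'tau': array([  0.001, -50.603, -29.164,  -0.   ,   0.001,  -0.   ]), 'tcp_pos': array([ 0.156, -0.528,  0.207]), 'ee_rot': array([-179.999,    0.001,   16.432]), 'contact_force': array([0.215, 0.083, 0.083]), 'ft_torque': array([-0.035,  0.027,  0.002]), 'grasp_force': 0.0, 'grip_width': 0.08557505405772084} 0.0187
```

```bash
ls pics
```

```text
scene.png
top.png
```

View both.

View pics/scene.png

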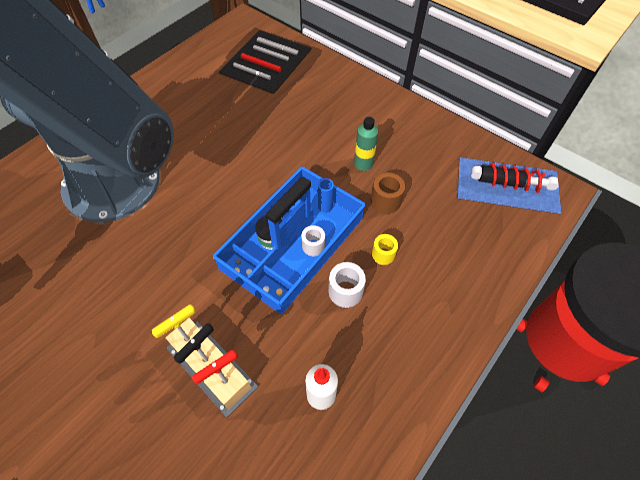

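View pics/top.png

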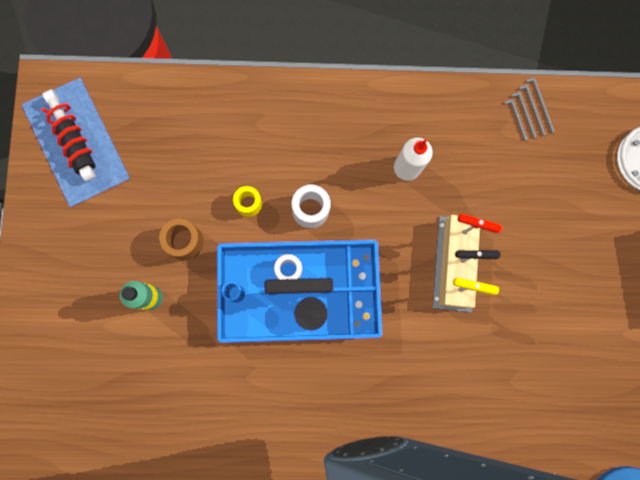

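The scene view shows the red T bar at (row 366, col 215), the tube at (184, 326) and the handle at (200, 290). In the top view the red bar is at (223, 480), the tube at (292, 232) and the handle at (286, 299). The white ring and tub are already in the tote. The yellow, brown and large white rings are outside it.

```bash
python3 - <<'E'
from h import *
np.set_printoptions(precision=3,suppress=True)
S=r.get_image("scene");T=r.get_image("top")
def blob(p,f,win):
    a=cv2.cvtColor(p["image"],cv2.COLOR_RGB2HSV).astype(int); m=f(a); k=np.zeros_like(m);k[win[0]:win[1],win[2]:win[3]]=1
    ys,xs=np.nonzero(m&k); pts=np.c_[xs,ys].astype(np.float32); rr=cv2.minAreaRect(pts); b=cv2.boxPoints(rr)
    e=sorted([(np.linalg.norm(b[i]-b[(i+1)%4]),i) for i in range(4)])
    i,j=e[0][1],e[1][1]; A=(b[i]+b[(i+1)%4])/2;B=(b[j]+b[(j+1)%4])/2
    return len(ys),pts.mean(0)[::-1],A[::-1],B[::-1]
red=lambda a:((a[...,0]<8)|(a[...,0]>172))&(a[...,1]>170)&(a[...,2]>100)
yel=lambda a:(a[...,0]>22)&(a[...,0]<34)&(a[...,1]>170)&(a[...,2]>100)
blk=lambda a:(a[...,2]<60)
for nm,f,ws,wt,z in[("red",red,(340,395,180,245),(205,240,450,510),.156),("yel",yel,(295,340,145,205),(270,300,445,505),.156),("blk",blk,(320,365,172,218),(245,265,452,505),.156),("handle",blk,(178,225,263,314),(276,296,260,338),.178)]:
    s=blob(S,f,ws);t=blob(T,f,wt);x,e=tri([(S,s[1]),(T,t[1])])
    print(nm,s[0],t[0],x,e,"ends@z S",atz(S,s[2],z)[:2],atz(S,s[3],z)[:2],"T",atz(T,t[2],z)[:2],atz(T,t[3],z)[:2])
for nm,s,t in[("tube",(184,326),(292,232)),("bottle",0,0),("can",0,0)]:
    if s: print(nm,tri([(S,s),(T,t)]),atz(S,s,.095),atz(T,t,.095))
for n,px in[("bottle tip",(147,421)),("bottle base",(170,406)),("can base",(296,154)),("can top",(294,130)),("ToteTL",(241,219)),("TR",(241,379)),("BL",(342,219)),("BR",(338,381))]: print(n,atz(T,px,.19 if 'tip' in n else .159 if 'top' in n else .065 if n[-1] in 'LR' else 0)[:2])
E
```

```text
red 518 383 [ 0.618 -0.179  0.154] [np.float64(0.0010578798581961418), np.float64(0.0010578798581961832)] ends@z S [ 0.631 -0.137] [ 0.609 -0.22 ] T [ 0.628 -0.137] [ 0.605 -0.219]
yel 481 383 [ 0.498 -0.169  0.154] [np.float64(0.001195344474791192), np.float64(0.0011953444747912008)] ends@z S [ 0.511 -0.127] [ 0.493 -0.208] T [ 0.507 -0.126] [ 0.489 -0.21 ]
blk 441 150 [ 0.557 -0.172  0.147] [np.float64(3.3897963216753466e-05), np.float64(3.389796321676883e-05)] ends@z S [ 0.562 -0.131] [ 0.562 -0.214] T [ 0.558 -0.212] [ 0.556 -0.132]
handle 775 52 [0.481 0.168 0.155] [np.float64(0.0001005406344834853), np.float64(0.0001005406344834169)] ends@z S [0.485 0.228] [0.5   0.083] T [0.481 0.106] [0.479 0.222]
tube (array([0.484, 0.296, 0.09 ]), [np.float64(0.003157062776229726), np.float64(0.0031570627762296556)]) [0.488 0.295 0.095] [0.481 0.293 0.095]
bottle tip [ 0.753 -0.061]
bottle base [ 0.763 -0.068]
can base [0.476 0.467]
can top [0.471 0.47 ]
ToteTL [0.586 0.327]
TR [0.592 0.001]
BL [0.385 0.318]
BR [ 0.397 -0.002]
```

```bash
python3 -m handwheel '{"increments":[{"gripper":0.5,"xyz":[0,0,-20],"turn":-1},{"gripper":0.5,"xyz":[0,0,-20],"turn":-1},{"gripper":0.5,"xyz":[0,0,-20],"turn":-1},{"gripper":0.5,"xyz":[0,0,0],"turn":-1},{"gripper":0.5,"xyz":[0,0,0],"turn":-1},{"gripper":0.5,"xyz":[0,0,0],"turn":-1},{"gripper":0.5,"xyz":[0,0,0],"turn":-1},{"gripper":0.5,"xyz":[0,0,0],"turn":-1},{"gripper":0.5,"xyz":[0,0,0],"turn":-1},{"gripper":0.5,"xyz":[0,0,0],"turn":-1}]}'
python3 -m handwheel '{"increments":[{"gripper":0.5,"xyz":[0,0,0],"turn":-0.8},{"gripper":0.5,"xyz":[0,0,0],"turn":-0.8},{"gripper":0.5,"xyz":[33,25,0],"turn":0},{"gripper":0.5,"xyz":[33,25,0],"turn":0},{"gripper":0.5,"xyz":[33,25,0],"turn":0},{"gripper":0.5,"xyz":[33,25,0],"turn":0},{"gripper":0.5,"xyz":[33,25,0],"turn":0},{"gripper":0.5,"xyz":[33,25,0],"turn":0},{"gripper":0.5,"xyz":[33,25,0],"turn":0},{"gripper":0.5,"xyz":[33,25,0],"turn":0}]}'
python3 -m handwheel '{"increments":[{"gripper":0.5,"xyz":[33,25,0],"turn":0},{"gripper":0.5,"xyz":[33,25,0],"turn":0},{"gripper":0.5,"xyz":[33,25,0],"turn":0},{"gripper":0.5,"xyz":[33,25,0],"turn":0},{"gripper":0.5,"xyz":[20,15,0],"turn":0},{"gripper":0.5,"xyz":[10,10,0],"turn":0},{"gripper":0.5,"xyz":[0,0,0],"turn":0},{"gripper":0.5,"xyz":[0,0,0],"turn":0}]}'
python3 - <<'E'
from h import *
np.set_printoptions(precision=4,suppress=True)
p=r.get_image("wrist");save(p,"w1")
for t in["red_grip","wrench_red"]:
  for d in r.landmark_of(t,p)[:3]:print(t,d,atz(p,d["position"],.156 if t[0]=='r' else .015))
s=r.read_state();print(s["tcp_pos"],s["ee_rot"],p["position"],s["t"],s["grip_width"])
E
```

```text
t: 2.23
tcp_pos: [0.1556, -0.5275, 0.2673]
ee_rot: [-180.0, 0.0, 66.7]
contact_force: [-0.5, 1.1, -0.4]
grip_width: 0.043
grasp_force: 0.0
t: 3.07
tcp_pos: [0.4205, -0.3253, 0.2675]
ee_rot: [180.0, 0.0, 74.4]
contact_force: [0.7, -1.1, -0.7]
grip_width: 0.0427
grasp_force: 0.0
t: 3.73
tcp_pos: [0.583, -0.2041, 0.2669]
ee_rot: [-180.0, 0.0, 74.5]
contact_force: [-0.1, 0.5, 0.3]
grip_width: 0.0429
grasp_force: 0.0
red_grip {'position': [179.6, 346.8], 'score': 0.64} [ 0.6145 -0.1757  0.156 ]
wrench_red {'position': [163.5, 335.5], 'score': 0.69} [ 0.6135 -0.1746  0.015 ]
[ 0.5823 -0.2051  0.2674] [-179.9972    0.0102   74.374 ] [ 0.6007 -0.1357  0.4328] 3.8833 0.042684680481257585
```

View pics/w1.png

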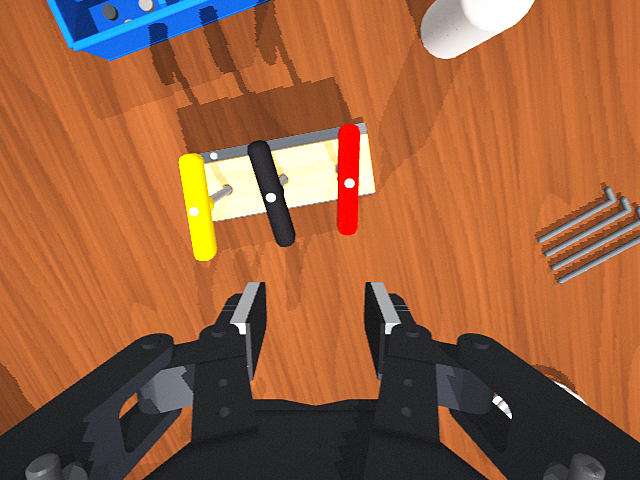

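The wrist view shows the red bar at (180, 348), lined up with the tool x axis. Black and yellow stand clear to its left.

```bash
python3 -m handwheel '{"increments":[{"gripper":0.5,"xyz":[18,12.5,0],"turn":0},{"gripper":0.5,"xyz":[18,12.5,0],"turn":0},{"gripper":0.5,"xyz":[0,0,20],"turn":0},{"gripper":0.5,"xyz":[0,0,20],"turn":0},{"gripper":0.5,"xyz":[0,0,0],"turn":0},{"gripper":0.5,"xyz":[0,0,0],"turn":0}]}'
python3 - <<'E'
from h import *
np.set_printoptions(precision=4,suppress=True)
p=r.get_image("wrist");save(p,"w2")
for t in["red_grip"]:
  for d in r.landmark_of(t,p)[:3]:print(t,d,atz(p,d["position"],.156))
s=r.read_state();print(s["tcp_pos"],s["ee_rot"],s["t"])
E
```

```text
t: 4.38
tcp_pos: [0.616, -0.1769, 0.2271]
ee_rot: [-179.9, -0.0, 74.4]
contact_force: [0.6, -0.1, 0.6]
grip_width: 0.0427
grasp_force: 0.0
red_grip {'position': [237.6, 317.8], 'score': 0.74} [ 0.6162 -0.1764  0.156 ]
[ 0.6169 -0.1771  0.2288] [179.8995   0.0099  74.3825] 4.4833
```

View pics/w2.png

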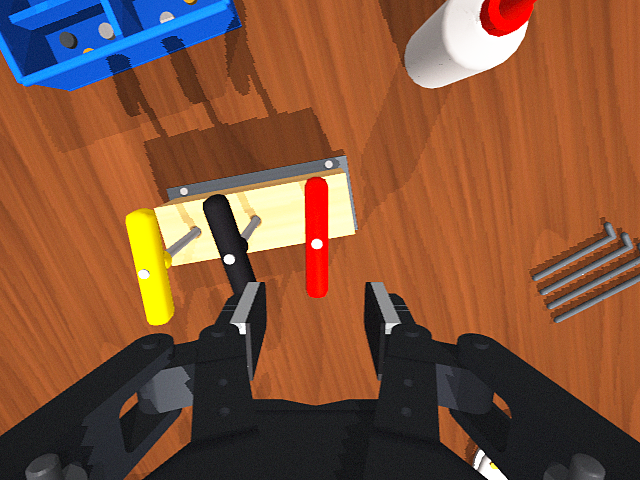

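Red bar is centred at (240, 317) between the pads; black is clear of the left finger.

```bash
python3 -m handwheel '{"increments":[{"gripper":0.5,"xyz":[0,0,15],"turn":0},{"gripper":0.5,"xyz":[0,0,15],"turn":0},{"gripper":0.5,"xyz":[0,0,15],"turn":0},{"gripper":0.5,"xyz":[0,0,15],"turn":0},{"gripper":0.5,"xyz":[0,0,15],"turn":0},{"gripper":0.5,"xyz":[0,0,10],"turn":0},{"gripper":0.5,"xyz":[0,0,6],"turn":0},{"gripper":0.5,"xyz":[0,0,0],"turn":0},{"gripper":0.5,"xyz":[0,0,0],"turn":0}]}'
python3 -m handwheel '{"increments":[{"gripper":0,"xyz":[0,0,0],"turn":0},{"gripper":0,"xyz":[0,0,0],"turn":0},{"gripper":0,"xyz":[0,0,0],"turn":0},{"gripper":0,"xyz":[0,0,0],"turn":0},{"gripper":0,"xyz":[0,0,0],"turn":0},{"gripper":0,"xyz":[0,0,0],"turn":0},{"gripper":0,"xyz":[0,0,-5],"turn":0},{"gripper":0,"xyz":[0,0,-5],"turn":0},{"gripper":0,"xyz":[0,0,0],"turn":0}]}'
```

```text
t: 5.23
tcp_pos: [0.6171, -0.1767, 0.1371]
ee_rot: [179.9, 0.0, 74.4]
contact_force: [-0.2, -1.0, 0.8]
grip_width: 0.0428
grasp_force: 0.0
t: 5.98
tcp_pos: [0.6171, -0.1765, 0.1474]
ee_rot: [179.9, 0.0, 74.4]
contact_force: [-0.5, -0.2, -0.6]
grip_width: 0.0139
grasp_force: 58.8
```

```bash
python3 -m handwheel '{"increments":[{"gripper":0,"xyz":[0,0,-10],"turn":0},{"gripper":0,"xyz":[0,0,-20],"turn":0},{"gripper":0,"xyz":[0,0,-20],"turn":0},{"gripper":0,"xyz":[0,0,-25],"turn":0},{"gripper":0,"xyz":[0,0,-25],"turn":0},{"gripper":0,"xyz":[0,0,-25],"turn":0},{"gripper":0,"xyz":[0,0,-25],"turn":0},{"gripper":0,"xyz":[0,0,-20],"turn":0},{"gripper":0,"xyz":[0,0,-15],"turn":0},{"gripper":0,"xyz":[0,0,0],"turn":0}]}'
python3 -m handwheel '{"increments":[{"gripper":0,"xyz":[10,-6,0],"turn":0},{"gripper":0,"xyz":[20,-12,0],"turn":0},{"gripper":0,"xyz":[24,-15,0],"turn":0},{"gripper":0,"xyz":[24,-15,0],"turn":0},{"gripper":0,"xyz":[24,-15,0],"turn":0},{"gripper":0,"xyz":[24,-15,0],"turn":0},{"gripper":0,"xyz":[24,-15,0],"turn":0},{"gripper":0,"xyz":[24,-15,0],"turn":0},{"gripper":0,"xyz":[24,-15,0],"turn":0},{"gripper":0,"xyz":[24,-15,0],"turn":0}]}'
python3 -m handwheel '{"increments":[{"gripper":0,"xyz":[24,-15,0],"turn":0},{"gripper":0,"xyz":[24,-15,0],"turn":0},{"gripper":0,"xyz":[24,-15,0],"turn":0},{"gripper":0,"xyz":[24,-15,0],"turn":0},{"gripper":0,"xyz":[24,-15,0],"turn":0},{"gripper":0,"xyz":[24,-13,0],"turn":0},{"gripper":0,"xyz":[24,-13,0],"turn":0},{"gripper":0,"xyz":[20,-10,0],"turn":0},{"gripper":0,"xyz":[0,0,0],"turn":0},{"gripper":0,"xyz":[0,0,0],"turn":0}]}'
python3 - <<'E'
from h import *
np.set_printoptions(precision=4,suppress=True)
I={n:r.get_image(n) for n in("wrist","scene","top")}
for n in I:
  for t,z in[("tube_mouth",.095),("wrench_red",.21),("tote_handle",.178)]:
    for d in r.landmark_of(t,I[n])[:2]:print(n,t,d,atz(I[n],d["position"],z))
s=r.read_state();print(s["tcp_pos"],s["ee_rot"],s["t"],s["grip_width"])
a=I["wrist"]["image"];b=I["scene"]["image"][60:260,220:420]
cv2.imwrite('pics/m.png',np.hstack([cv2.resize(a,(400,300)),cv2.resize(b,(300,300))])[:,:,::-1])
E
```

```text
t: 6.82
tcp_pos: [0.6175, -0.1767, 0.3353]
ee_rot: [179.7, 0.0, 74.4]
contact_force: [-0.3, -0.6, -0.1]
grip_width: 0.0136
grasp_force: 58.8
t: 7.65
tcp_pos: [0.5417, 0.0763, 0.3298]
ee_rot: [-179.9, 0.0, 74.4]
contact_force: [0.6, -0.3, -1.5]
grip_width: 0.0137
grasp_force: 58.8
t: 8.48
tcp_pos: [0.4856, 0.2862, 0.3298]
ee_rot: [-179.9, 0.1, 74.6]
contact_force: [-0.2, -1.0, -1.4]
grip_width: 0.0135
grasp_force: 58.8
wrist tube_mouth {'position': [191.1, 313.7], 'score': 0.63} [0.4836 0.2938 0.095 ]
wrist wrench_red {'position': [221.6, 317.2], 'score': 0.9} [0.4853 0.286  0.21  ]
scene tube_mouth {'position': [163.6, 365.9], 'score': 0.74} [0.524  0.4057 0.095 ]
scene tube_mouth {'position': [182.5, 326.1], 'score': 0.73} [0.4856 0.2988 0.095 ]
scene wrench_red {'position': [156.3, 321.4], 'score': 0.65} [0.4893 0.2751 0.21  ]
scene wrench_red {'position': [200.6, 291.1], 'score': 0.52} [0.5158 0.1466 0.21  ]
scene tote_handle {'position': [199.7, 287.8], 'score': 0.76} [0.4925 0.1606 0.178 ]
top wrench_red {'position': [284.3, 230.0], 'score': 0.63} [0.4878 0.2827 0.21  ]
top tote_handle {'position': [283.7, 297.4], 'score': 0.72} [0.4935 0.1653 0.178 ]
[0.487  0.2852 0.3313] [179.9994  -0.0008  74.4183] 9.0833 0.014018775822805809
```

View pics/m.png

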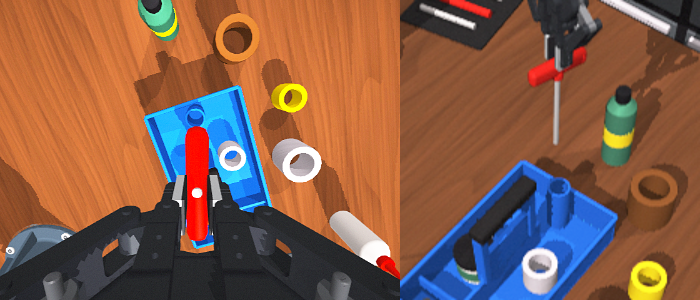

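The wrench hangs straight, the tube mouth is at wrist (190, 313), about 9 mm further along tool x. I'll shift over it and lower.

```bash
python3 -m handwheel '{"increments":[{"gripper":0,"xyz":[8,-5,0],"turn":0},{"gripper":0,"xyz":[0,0,20],"turn":0},{"gripper":0,"xyz":[0,0,20],"turn":0},{"gripper":0,"xyz":[0,0,20],"turn":0},{"gripper":0,"xyz":[0,0,20],"turn":0},{"gripper":0,"xyz":[0,0,10],"turn":0},{"gripper":0,"xyz":[0,0,0],"turn":0},{"gripper":0,"xyz":[0,0,0],"turn":0}]}'
python3 - <<'E'
from h import *
np.set_printoptions(precision=4,suppress=True)
I={n:r.get_image(n) for n in("top","scene")}
s=r.read_state();print(s["tcp_pos"],s["contact_force"])
a=I["top"]["image"][230:350,180:300];b=I["scene"]["image"][120:240,266:386]
cv2.imwrite('pics/m2.png',np.hstack([cv2.resize(a,(400,400)),cv2.resize(b,(400,400))])[:,:,::-1])
E
```

```text
t: 9.75
tcp_pos: [0.4843, 0.2948, 0.2417]
ee_rot: [-180.0, -0.0, 74.4]
contact_force: [1.0, 0.9, 0.2]
grip_width: 0.0135
grasp_force: 58.8
[0.4848 0.2949 0.2426] [ 0.3833  0.048  -0.2646]
```

View pics/m2.png

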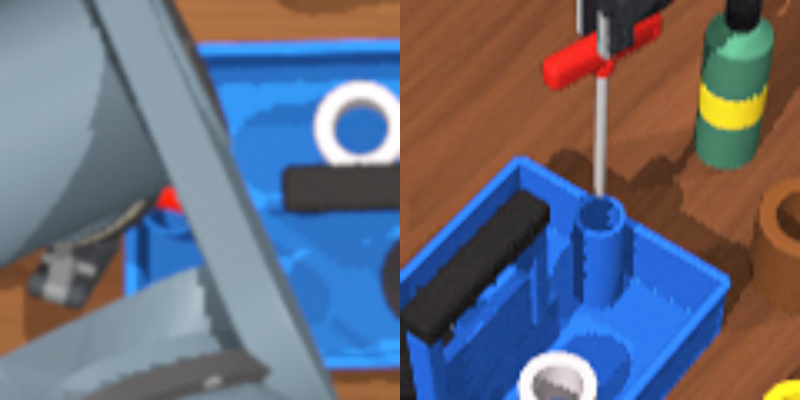

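In the scene crop the tip is just above the tube mouth and aligned with it, so I continue down.

```bash
python3 -m handwheel '{"increments":[{"gripper":0,"xyz":[0,0,10],"turn":0},{"gripper":0,"xyz":[0,0,10],"turn":0},{"gripper":0,"xyz":[0,0,10],"turn":0},{"gripper":0,"xyz":[0,0,10],"turn":0},{"gripper":0,"xyz":[0,0,10],"turn":0},{"gripper":0,"xyz":[0,0,0],"turn":0}]}'
```

```text
t: 10.35
tcp_pos: [0.4833, 0.2939, 0.1887]
ee_rot: [-179.8, 0.1, 74.4]
contact_force: [-0.6, -0.0, -1.1]
grip_width: 0.0139
grasp_force: 58.8
```

```bash
python3 -m handwheel '{"increments":[{"gripper":0,"xyz":[0,0,10],"turn":0},{"gripper":0,"xyz":[0,0,10],"turn":0},{"gripper":0,"xyz":[0,0,10],"turn":0},{"gripper":0,"xyz":[0,0,10],"turn":0},{"gripper":0,"xyz":[0,0,8],"turn":0},{"gripper":0,"xyz":[0,0,4],"turn":0},{"gripper":0,"xyz":[0,0,2],"turn":0},{"gripper":0,"xyz":[0,0,0],"turn":0}]}'
```

```text
t: 11.02
tcp_pos: [0.4842, 0.2944, 0.137]
ee_rot: [-180.0, 0.0, 74.4]
contact_force: [0.1, -0.2, -0.3]
grip_width: 0.0136
grasp_force: 58.8
```

```bash
python3 -m handwheel '{"increments":[{"gripper":0,"xyz":[0,0,2],"turn":0},{"gripper":0,"xyz":[0,0,1.5],"turn":0},{"gripper":0,"xyz":[0,0,1.5],"turn":0},{"gripper":0,"xyz":[0,0,0],"turn":0}]}'
python3 -m handwheel '{"increments":[{"gripper":0,"xyz":[0,0,1],"turn":0},{"gripper":0,"xyz":[0,0,0],"turn":0}]}'
```

```text
t: 11.35
tcp_pos: [0.4842, 0.2944, 0.1322]
ee_rot: [-180.0, 0.0, 74.4]
contact_force: [-0.6, -0.0, -0.2]
grip_width: 0.0135
grasp_force: 58.8
t: 11.52
tcp_pos: [0.4842, 0.2944, 0.1312]
ee_rot: [-180.0, -0.0, 74.4]
contact_force: [-0.8, 0.2, -0.6]
grip_width: 0.0137
grasp_force: 58.8
```

```bash
python3 -m handwheel '{"increments":[{"gripper":0,"xyz":[0,0,1],"turn":0},{"gripper":0,"xyz":[0,0,0],"turn":0}]}'
python3 -m handwheel '{"increments":[{"gripper":0,"xyz":[0,0,0.7],"turn":0},{"gripper":0,"xyz":[0,0,0],"turn":0}]}'
```

```text
t: 11.68
tcp_pos: [0.4845, 0.2945, 0.1305]
ee_rot: [180.0, -0.0, 74.4]
contact_force: [-0.6, -0.3, -1.0]
grip_width: 0.0136
grasp_force: 58.9
t: 11.85
tcp_pos: [0.4848, 0.2948, 0.1304]
ee_rot: [179.9, -0.1, 74.4]
contact_force: [0.7, 0.7, 6.1]
grip_width: 0.0136
grasp_force: 59.5
```

```bash
python3 -m handwheel '{"increments":[{"gripper":0.3,"xyz":[0,0,0],"turn":0},{"gripper":0.3,"xyz":[0,0,0],"turn":0},{"gripper":0.3,"xyz":[0,0,0],"turn":0},{"gripper":1,"xyz":[0,0,0],"turn":0},{"gripper":1,"xyz":[0,0,0],"turn":0},{"gripper":1,"xyz":[0,0,0],"turn":0},{"gripper":1,"xyz":[0,0,0],"turn":0},{"gripper":1,"xyz":[0,0,-5],"turn":0},{"gripper":1,"xyz":[0,0,-10],"turn":0},{"gripper":1,"xyz":[0,0,-20],"turn":0}]}'
python3 -m handwheel '{"increments":[{"gripper":1,"xyz":[0,0,-25],"turn":0},{"gripper":1,"xyz":[0,0,-25],"turn":0},{"gripper":1,"xyz":[0,0,-25],"turn":0},{"gripper":1,"xyz":[0,0,-25],"turn":0},{"gripper":1,"xyz":[0,0,-15],"turn":0},{"gripper":1,"xyz":[-40,0,0],"turn":0},{"gripper":1,"xyz":[-40,0,0],"turn":0},{"gripper":1,"xyz":[-40,0,0],"turn":0},{"gripper":1,"xyz":[0,0,0],"turn":0},{"gripper":1,"xyz":[0,0,0],"turn":0}]}'
python3 - <<'E'
from h import *
np.set_printoptions(precision=4,suppress=True)
I={n:r.get_image(n) for n in("wrist","scene","top")}
for n in I:
  for t,z in[("tube_mouth",.095),("red_grip",.149),("tote_handle",.178),("tote",0)]:
    for d in r.landmark_of(t,I[n])[:1]:print(n,t,d,atz(I[n],d["position"],z))
s=r.read_state();print(s["tcp_pos"],s["ee_rot"],s["t"],s["grip_width"])
a=I["wrist"]["image"];b=I["scene"]["image"][100:300,220:420]
cv2.imwrite('pics/m3.png',np.hstack([cv2.resize(a,(480,360)),cv2.resize(b,(320,360))])[:,:,::-1])
E
```

```text
t: 12.68
tcp_pos: [0.4834, 0.294, 0.164]
ee_rot: [-179.9, 0.1, 74.4]
contact_force: [0.4, 0.2, 0.3]
grip_width: 0.0855
grasp_force: 0.0
t: 13.52
tcp_pos: [0.452, 0.1777, 0.281]
ee_rot: [179.9, -0.1, 74.3]
contact_force: [0.2, -0.0, 0.3]
grip_width: 0.0858
grasp_force: 0.0
wrist tube_mouth {'position': [75.2, 317.5], 'score': 0.89} [0.4854 0.2943 0.095 ]
wrist red_grip {'position': [63.5, 315.8], 'score': 0.68} [0.4839 0.2952 0.149 ]
wrist tote_handle {'position': [227.3, 364.2], 'score': 0.65} [0.4874 0.1674 0.178 ]
wrist tote {'position': [195.1, 348.9], 'score': 0.57} [0.4904 0.1618 0.    ]
scene red_grip {'position': [169.2, 322.9], 'score': 0.58} [0.4823 0.2899 0.149 ]
scene tote_handle {'position': [201.1, 290.5], 'score': 0.73} [0.4992 0.1615 0.178 ]
scene tote {'position': [243.5, 292.9], 'score': 0.79} [0.4948 0.1619 0.    ]
top tube_mouth {'position': [294.0, 228.0], 'score': 0.64} [0.4775 0.3004 0.095 ]
top red_grip {'position': [289.4, 227.7], 'score': 0.41} [0.4829 0.2943 0.149 ]
[0.452  0.1789 0.2796] [-179.9955    0.004    74.4357] 14.2667 0.08530443524429862
```

View pics/m3.png

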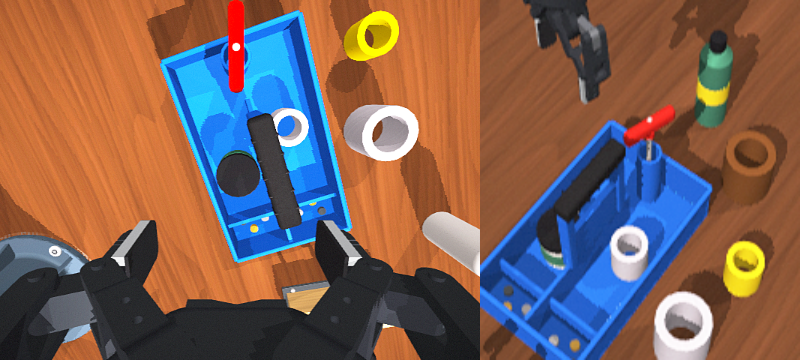

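The wrench stands upright in the tube, released. The handle lies at wrist crop (115..227, 258..290), at about 16° to the tool. The estimated loaded centre of mass is about 20 mm towards the tube, so I'll grip there.

```bash
python3 -m handwheel '{"increments":[{"gripper":1,"xyz":[6.5,16,0],"turn":0},{"gripper":1,"xyz":[6.5,16.5,0],"turn":0},{"gripper":1,"xyz":[0,0,0],"turn":-0.8},{"gripper":1,"xyz":[0,0,0],"turn":-0.8},{"gripper":1,"xyz":[0,0,0],"turn":-0.8},{"gripper":1,"xyz":[0,0,0],"turn":-0.8},{"gripper":1,"xyz":[0,0,0],"turn":0},{"gripper":1,"xyz":[0,0,0],"turn":0}]}'
python3 - <<'E'
from h import *
np.set_printoptions(precision=4,suppress=True)
p=r.get_image("wrist");s=r.read_state();print(s["tcp_pos"],s["ee_rot"],s["t"])
m=(p["image"].max(2)<75).astype(np.uint8); m[330:]=0; m[:,:250]=0;m[:,400:]=0
n,l,st,c=cv2.connectedComponentsWithStats(m)
for k in range(1,n):
  if st[k,4]>1500:
    ys,xs=np.nonzero(l==k);q=cv2.minAreaRect(np.c_[xs,ys].astype(np.float32));print(st[k],q,atz(p,q[0][::-1],.189))
for t in("tote_handle","driver","tub"):print(t,[(d["position"],d["score"],atz(p,d["position"],.178 if t[0:2]=='to' else .005)) for d in r.landmark_of(t,p)[:2]])
cv2.imwrite('pics/m4.png',p["image"][:,:,::-1])
E
```

```text
t: 14.93
tcp_pos: [0.4869, 0.1826, 0.2796]
ee_rot: [-180.0, -0.0, 90.3]
contact_force: [0.2, -0.2, 0.2]
grip_width: 0.0857
grasp_force: 0.0
[0.4868 0.1826 0.2796] [179.9972   0.0006  90.2929] 14.9833
[ 250  171   88  154 7399] ((293.1405029296875, 248.33839416503906), (153.21009826660156, 86.1280746459961), 88.49256896972656) [0.4686 0.1694 0.189 ]
tote_handle [([252.0, 318.9], 0.78, array([0.4883, 0.1629, 0.178 ]))]
driver [([188.4, 354.8], 0.75, array([0.5342, 0.1878, 0.005 ])), ([219.8, 454.4], 0.68, array([0.6624, 0.1484, 0.005 ]))]
tub [([226.7, 280.6], 0.75, array([0.441 , 0.1381, 0.005 ]))]
```

View pics/m4.png

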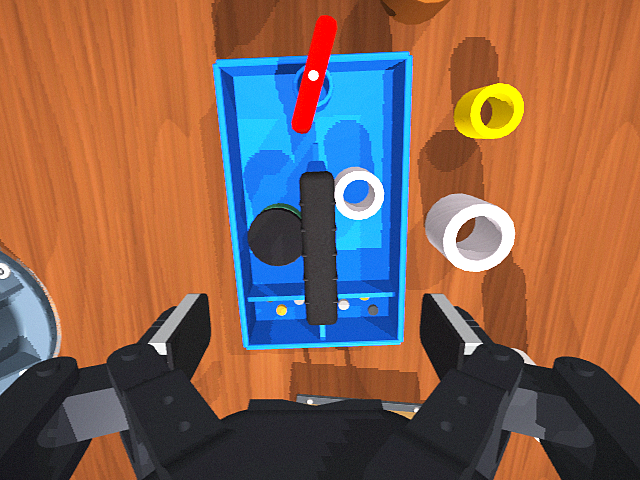

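The handle runs down the image centre (cols 317–321, rows 172–325), needing about 1.5° more turn. The ring and tub flank it. Descend and grip.

```bash
python3 -m handwheel '{"increments":[{"gripper":1,"xyz":[-6,0.5,0],"turn":-0.25},{"gripper":1,"xyz":[0,0,20],"turn":0},{"gripper":1,"xyz":[0,0,20],"turn":0},{"gripper":1,"xyz":[0,0,20],"turn":0},{"gripper":1,"xyz":[0,0,20],"turn":0},{"gripper":1,"xyz":[0,0,20],"turn":0},{"gripper":1,"xyz":[0,0,14],"turn":0},{"gripper":1,"xyz":[0,0,6],"turn":0},{"gripper":1,"xyz":[0,0,0],"turn":0},{"gripper":1,"xyz":[0,0,0],"turn":0}]}'
python3 -m handwheel '{"increments":[{"gripper":0.45,"xyz":[0,0,0],"turn":0},{"gripper":0.45,"xyz":[0,0,0],"turn":0},{"gripper":0.45,"xyz":[0,0,0],"turn":0},{"gripper":0.45,"xyz":[0,0,0],"turn":0},{"gripper":0,"xyz":[0,0,0],"turn":0},{"gripper":0,"xyz":[0,0,0],"turn":0},{"gripper":0,"xyz":[0,0,0],"turn":0},{"gripper":0,"xyz":[0,0,0],"turn":0},{"gripper":0,"xyz":[0,0,0],"turn":0},{"gripper":0,"xyz":[0,0,0],"turn":0}]}'
```

```text
t: 15.97
tcp_pos: [0.4877, 0.1767, 0.1601]
ee_rot: [180.0, -0.0, 91.7]
contact_force: [-0.2, 0.7, 0.2]
grip_width: 0.0855
grasp_force: 0.0
t: 16.8
tcp_pos: [0.4884, 0.1768, 0.1602]
ee_rot: [179.9, -0.0, 91.7]
contact_force: [5.5, -0.6, 2.9]
grip_width: 0.0237
grasp_force: 59.2
```

Gripped (24 mm, 59 N). I lift gently.

```bash
python3 -m handwheel '{"increments":[{"gripper":0,"xyz":[0,0,-2],"turn":0},{"gripper":0,"xyz":[0,0,-3],"turn":0},{"gripper":0,"xyz":[0,0,-4],"turn":0},{"gripper":0,"xyz":[0,0,-5],"turn":0},{"gripper":0,"xyz":[0,0,-6],"turn":0},{"gripper":0,"xyz":[0,0,-7],"turn":0},{"gripper":0,"xyz":[0,0,-8],"turn":0},{"gripper":0,"xyz":[0,0,-8],"turn":0},{"gripper":0,"xyz":[0,0,-8],"turn":0},{"gripper":0,"xyz":[0,0,-8],"turn":0}]}'
python3 -m handwheel '{"increments":[{"gripper":0,"xyz":[0,0,-8],"turn":0},{"gripper":0,"xyz":[0,0,-8],"turn":0},{"gripper":0,"xyz":[0,0,-7],"turn":0},{"gripper":0,"xyz":[0,0,-6],"turn":0},{"gripper":0,"xyz":[0,0,-5],"turn":0},{"gripper":0,"xyz":[0,0,-4],"turn":0},{"gripper":0,"xyz":[0,0,-2],"turn":0},{"gripper":0,"xyz":[0,0,0],"turn":0},{"gripper":0,"xyz":[0,0,0],"turn":0},{"gripper":0,"xyz":[0,0,0],"turn":0}]}'
python3 -m handwheel '{"increments":[{"gripper":0,"xyz":[0,0,0],"turn":0},{"gripper":0,"xyz":[0,0,0],"turn":0},{"gripper":0,"xyz":[0,0,0],"turn":0},{"gripper":0,"xyz":[0,0,0],"turn":0},{"gripper":0,"xyz":[0,0,0],"turn":0},{"gripper":0,"xyz":[0,0,0],"turn":0},{"gripper":0,"xyz":[0,0,0],"turn":0},{"gripper":0,"xyz":[0,0,0],"turn":0}]}'
python3 - <<'E'
from h import *
np.set_printoptions(precision=4,suppress=True)
I={n:r.get_image(n) for n in("scene","wrist")}
s=r.read_state();print(s["tcp_pos"],s["ee_rot"],s["t"],s["ft_torque"],s["contact_force"],s["grip_width"])
for n in I:
  for t in("tube_mouth","tote_handle"):print(n,t,[(d["position"],d["score"]) for d in r.landmark_of(t,I[n])[:2]])
a=I["scene"]["image"][70:310,200:440];b=I["wrist"]["image"]
cv2.imwrite('pics/m5.png',np.hstack([cv2.resize(a,(400,400)),cv2.resize(b,(400,400))])[:,:,::-1])
E
```

```text
t: 17.63
tcp_pos: [0.4874, 0.1767, 0.2196]
ee_rot: [180.0, -0.0, 91.7]
contact_force: [-0.2, 0.5, -8.1]
grip_width: 0.0237
grasp_force: 59.3
t: 18.47
tcp_pos: [0.4872, 0.1766, 0.2582]
ee_rot: [-180.0, 0.0, 91.7]
contact_force: [-0.6, -1.0, -8.2]
grip_width: 0.0239
grasp_force: 59.3
t: 19.13
tcp_pos: [0.4874, 0.1766, 0.2586]
ee_rot: [-180.0, -0.0, 91.7]
contact_force: [0.1, -0.2, -7.7]
grip_width: 0.0238
grasp_force: 59.3
[0.4874 0.1766 0.2586] [-179.999     0.0028   91.681 ] 19.2333 [ 0.03   -0.0561 -0.0023] [-1.0262  0.0829 -7.3251] 0.023759216642762645
scene tube_mouth [([155.5, 326.4], 0.56)]
scene tote_handle [([168.0, 286.9], 0.86)]
wrist tube_mouth [([46.5, 317.0], 0.91)]
wrist tote_handle [([320.3, 313.5], 0.58)]
```

View pics/m5.png

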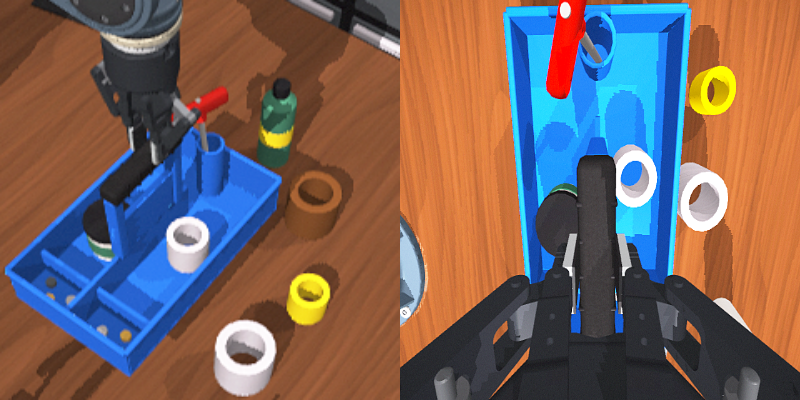

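The tote hangs by its handle with the tub, ring and wrench in it, the wrench leaning slightly in the tube. I check level numerically.

```bash
python3 - <<'E'
from h import *
np.set_printoptions(precision=4,suppress=True)
S=r.get_image("scene");W=r.get_image("wrist")
print(tri([(S,(155.5,326.4)),(W,(46.5,317))]), atz(W,(46.5,317),.1935))
for t,z in(("tub",.104),("driver",.104),("wrench_red",.107)):
  for p in(S,W): print(t,[(d["score"],atz(p,d["position"],z)) for d in r.landmark_of(t,p)[:1]])
# rim corners in wrist (both ends of the +x wall) and scene corners
for px in((9,400+102-400),): pass
for c in((8,(503-400)*1.6),(8,(690-400)*1.6)): print("rim +x",atz(W,(c[0]*1.2,c[1]),.1635))
for c in((270,5),(372,128),(178,280)): print("scene rim",atz(S,(70+c[0]*.6,200+c[1]*.6),.1635))
s=r.read_state();print(s["tcp_pos"],s["ft_torque"],s["grasp_force"])
E
```

```text
(array([0.4839, 0.298 , 0.1885]), [np.float64(0.0008092559507734599), np.float64(0.0008092559507735538)]) [0.4834 0.2964 0.1935]
tub [(0.87, array([0.4522, 0.1461, 0.104 ]))]
tub [(0.65, array([0.4403, 0.1406, 0.104 ]))]
driver [(0.79, array([0.7068, 0.2289, 0.104 ]))]
driver [(0.93, array([0.6291, 0.27  , 0.104 ]))]
wrench_red []
wrench_red [(0.73, array([0.4834, 0.2948, 0.107 ]))]
rim +x [0.3843 0.3214 0.1635]
rim +x [0.5775 0.3269 0.1635]
scene rim [ 0.4054 -0.0022  0.1635]
scene rim [ 0.612  -0.0081  0.1635]
scene rim [0.5798 0.3266 0.1635]
[0.4874 0.1767 0.2586] [-0.0378 -0.0089 -0.0108] 59.279218912124634
```

The tube mouth triangulates to z ≈ 0.19, with the same small bias as before the lift. So the tote is level to within about 2°, and I hand in.

```bash
python3 -c "
from station import r
print(r.sign_off())"
```

```text
the job is handed in; nothing more can be done
None
```

The job is handed in, but sign-off returned no verdict: the red wrench is in the tote's tube, leaning slightly, and the tote is held by its handle about 10 cm above the bench, level to about 2°, with tub and ring in it.

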